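# Lock the hold-down bar over a soil sample pot

### The job

Swing the clamp's bar shut over the sample pot, against its stop, and lock it: push the captive black knob down into the post, start its thread by turning clockwise while pushing, and keep screwing until it comes to its end stop. Leave the pot where it sits, do not disturb the sieve, the rod or the brush, and let go at the end.

Things in the scene. Friction and masses are not known exactly. Their poses are not given: they have to be found in the camera images.
- clamp: the clamp: aluminium base plate 120 (x) x 240 (y) x 12 mm, fixed to the bench at a varying place and yaw; origin at the centre of its underside, z up. On it: the bar's pivot post (70 mm to +y), the pot between four 12 mm pins (centre), and the steel thread post, 44 mm across (70 mm to -y), its top 70 mm up with a helical rim and one entry gap towards +x
- bar_pivot (a point): vertical pivot axis of the bar, on the bar's top face (95 mm above the bench); the bar points along this point's -y. Flat steel bar 31 mm wide, 14 mm thick, underside 81 mm up, a foot under its middle reaching down to 66 mm; it swings level and carries the knob at its free end, 140 mm from this axis
- post_mouth (a point): centre of the top face of the thread post, 70 mm above the bench: where the knob's axis must come when the bar is shut. It is fixed to the clamp
- knob_grip (a point): point on the knob's axis, 10 mm below its top, to grip at; swings with the bar, goes down with the knob, does not turn with it. Black lobed upright knob, 44 mm across, 30 mm high, top 154 mm above the bench when up, its underside then 24 mm above a 24 mm wide collar on the bar's end. Below it a 14 mm screw stem with a side lug passes through the bar, held clear of the post by a spring
- bar (a joint): swing of the bar in rad: 0 = shut, against its stop, over the pot and the post; grows as it opens towards the plate's +x side (counterclockwise from above), at most 1.4. It stays where it is left
- plunge (a joint): how far the knob is pushed down in m, 0 (sprung up) to 0.021 (bottom); the spring pushes back 4 N at the top, 9 N at the bottom. With the bar shut the lug passes under the thread's start at about 0.016; once screwed home the thread holds the knob at about 0.018
- knob (a joint): turn of the knob relative to the bar, rad, clockwise from above positive, -0.4 to the end stop at 2.4. While up it only idles. With the bar shut it can be pushed into the post's gap between -0.4 and 0.3; turned on while down, past about 0.7, the thread holds it. One grasp seldom has room for all of it
- pot: the sample pot: closed aluminium can 64 mm across at its lid, 50 mm high, 0.4 kg, standing loose in its cell at the plate's centre, top 62 mm above the bench; origin at the centre of its underside
- sieve: steel sieve, open pan 100 mm across, 45 mm high, bystander; origin at the centre of its underside
- rod: steel loading cylinder standing upright, 38 mm across, 110 mm high, bystander; origin at the centre of its underside
- brush: cleaning brush 180 mm long lying flat along its x, bystander; origin under its middle

How it is judged:
By the outcome, as a careful person would: the job done as asked, in the order asked, and still so for the second after the job is handed in, with the robot touching nothing.
It also fails if it takes over 48 s, if anything falls off the work surface, if the arm or the gripper's body presses on something with over 40 N, if the wrist force passes 120 N, or if a joint passes its speed limit or range.

### The arm

A 6-joint arm with a two-finger parallel gripper is mounted at the origin on the work surface. World frame = base frame: x ahead of the robot, y to its left, z up, the work surface at z = 0. Lengths are in m, angles in degrees, forces in N, time in s.
With the tool pointing down it reaches from about 0.25 to 0.8 m from the base axis. Payload 8.5 kg.
Tool frame: the origin (TCP) lies at the very end of the fingers, on their centre line; the grasp point (between the pads) lies behind it (manip.grasp_offset is the z of the grasp point in the tool frame, in m); z points along the fingers, y is the line along which they close (so a half turn about z gives the same grasp; the last joint's range is limited). The gripper opens to 85 mm and grips with 20 to 120 N. Pads are 22 mm wide; open, the fingers measure 114 mm over their backs; the gripper's body (76 mm by 85 mm) begins 54 mm behind the grasp point. The pads swing forward as they close: fully open they stand 13 mm farther back than shut.
Start: joints at [-67.609, 13.648, -0.773, 75.585, 0, 90], TCP at [0.2, -0.485, 0.231] pointing down, gripper open.
Joint ranges: [-152.45, 152.45], [-59.26, 108.67], [-65.41, 83.53], [-104.44, 129.93], [-82.83, 76.93], [-180, 180]. Speed limits (degrees/s): [127.2, 127.2, 159.86, 180, 180, 180].

### API

Orientations are given as a 3x3 rotation matrix whose columns are the frame's x, y, z axes.
In Python, from workcell import manip, eyes gives the robot as it stands. The module is installed in compiled form; this text tells all that it offers.
- The arm moves only by the tool step_arm, never from a script. Its argument "series" is a list of rows, each a list of 3 entries, a list of its own where there are three numbers: the shift along the tool's x, y, z in units of 0.25 m (1.0 is 0.25 m), then the turn about the tool's z in units of pi/2 rad (1.0 is pi/2 rad), then the closure, from 0 (fully open) to 1 (shut). In form: [[[tx, ty, tz], twist, grip], ...]. A call has 1 to 5 rows; each row is the pose to reach, as a shift and turn from the pose commanded when the call began, along the tool's axes at that moment; what a row does not reach only later rows make up. A row lasts 1/12 s, in which the tool goes at most 41.7 mm and 7.16 degrees, less where a joint would pass 70% of its speed; a pose out of reach is approached as far as the arm can. A call with a number of a shift or a turn outside -1 to 1 is refused whole. A call with a gripper value outside its range is refused whole. The fingers move at their own pace and stop on an object; "newtons" is the grip in N (left out, the last holds). Time passes only in rows, so rows that repeat a pose let the fingers close. It gives the time, the measured TCP pose, the force, the opening and the grip force at its end, in the units of the state.
- manip.read_state(): the state, without advancing time (a new reading comes with each control period).
- eyes.get_image(name): name is "scene" or "top" or "wrist"; returns the picture (384x512x3 uint8, red, green, blue); there is no depth.
- eyes.camera_params(name): a dict with "intrinsics" (3x3 intrinsics, pixels), "pose" (4x4, takes a point from camera to world coordinates). Camera axes: x right, y up, looking along -z (the intrinsics and any distortion apply to the point x, -y, -z); pixel columns grow to the right and rows downward; lengths in m; the calibration is good to about 2 mm. The wrist camera is an equidistant fisheye: a pixel r from the principal point sees the ray r / f radians off the axis. A picture is of the moment at which its call begins: read the wrist's pose just before it. camera_params takes no time and is no camera call; for the wrist camera it gives the pose at the moment of the call.
- manip.hand_in(): hands the job in; it is judged then, once.
The state is a dict: "time_s": time; "joint_pos": joint angles; "dq": joint speeds; "effort": joint torques, N m; "position": TCP position; "ee_rot": TCP orientation; "force": force on the tool from outside, world axes, zero at the start; "moment": the same for the moment, N m; "finger_gap": finger opening in m; "gripper_force": force on a finger pad.
Only numpy, scipy, OpenCV 4.12 (cv2) and the standard library are available. Lean on these libraries where they do the work, as an engineer would, in place of code of your own. Each camera call takes 0.05 s, during which the arm holds its last target. There are 200 camera calls.

## Working session

There is one attempt and no reset: what is moved stays moved. The work goes in short steps, Python scripts to look and compute and a tool call to move; the robot and the scene stay as the last step left them, time stands still between calls to the robot, and variables do not carry over. Pictures are saved under pics/ and viewed, at most 10 in all, crops included, and the job is handed in when it is done.

Besides the shell and the picture viewer there is one more tool, called after "Call:" in YAML: its name, and indented under it one key for each argument. step_arm: Moves the arm, as the interface text tells. Its arguments: {"type":"object","properties":{"series":{"type":"array","items":{"type":"array"}},"newtons":{"type":"number"}},"required":["series"]}

```bash
mkdir -p pics; python3 - <<'E'
from workcell import manip, eyes
import cv2,numpy as np
for n in("scene","top"):
    im=eyes.get_image(n); p=eyes.camera_params(n); np.savez(f"pics/{n}.npz",im=im,K=p["intrinsics"],T=p["pose"])
    print(n,p); cv2.imwrite(f"pics/{n}.png",cv2.resize(im[:,:,::-1],(800,600),interpolation=cv2.INTER_CUBIC))
s=manip.read_state(); print(s, manip.grasp_offset)
E
```

```text
scene {'intrinsics': array([[420.27110244,   0.        , 258.93161576],
       [  0.        , 420.27110244, 191.76688914],
       [  0.        ,   0.        ,   1.        ]]), 'pose': array([[-0.49241822, -0.46079261,  0.73837285,  1.51597219],
       [ 0.87015478, -0.27900318,  0.40618702,  0.52752458],
       [ 0.0188404 ,  0.84251255,  0.53834714,  0.79578388],
       [ 0.        ,  0.        ,  0.        ,  1.        ]])}
top {'intrinsics': array([[383.68577168,   0.        , 255.01203432],
       [  0.        , 383.68577168, 191.44053418],
       [  0.        ,   0.        ,   1.        ]]), 'pose': array([[-1.81417685e-03,  9.95258447e-01, -9.72488153e-02,
         4.53788705e-01],
       [-9.99697832e-01, -4.18903653e-03, -2.42218409e-02,
        -8.69890170e-04],
       [-2.45143706e-02,  9.71754871e-02,  9.94965311e-01,
         1.07719787e+00],
       [ 0.00000000e+00,  0.00000000e+00,  0.00000000e+00,
         1.00000000e+00]])}
{'time_s': 0.1, 'joint_pos': array([-6.76074235e+01,  1.36788469e+01, -8.10395275e-01,  7.55851136e+01,
       -1.44912530e-03,  8.99983640e+01]), 'dq': array([-0.0265988 , -0.03544873,  0.10783616,  0.03481018, -0.02663962,
       -0.00234823]), 'effort': array([-8.61938934e-04, -5.39720285e+01,  3.46998131e+01,  1.34430011e-02,
       -1.37306324e-04, -7.75340432e-07]), 'position': array([ 0.1998532 , -0.48507896,  0.23074143]), 'ee_rot': array([[ 9.24584509e-01,  3.80976664e-01, -5.17764492e-04],
       [ 3.80977015e-01, -9.24583743e-01,  1.19026109e-03],
       [-2.52549313e-05, -1.29775334e-03, -9.99999158e-01]]), 'force': array([ 0.66620936, -0.13167864,  0.31395957]), 'moment': array([-0.01828711, -0.01175323,  0.03481535]), 'gripper_force': 0.0, 'finger_gap': 0.08531373802848755} -0.0187
```

View pics/scene.png

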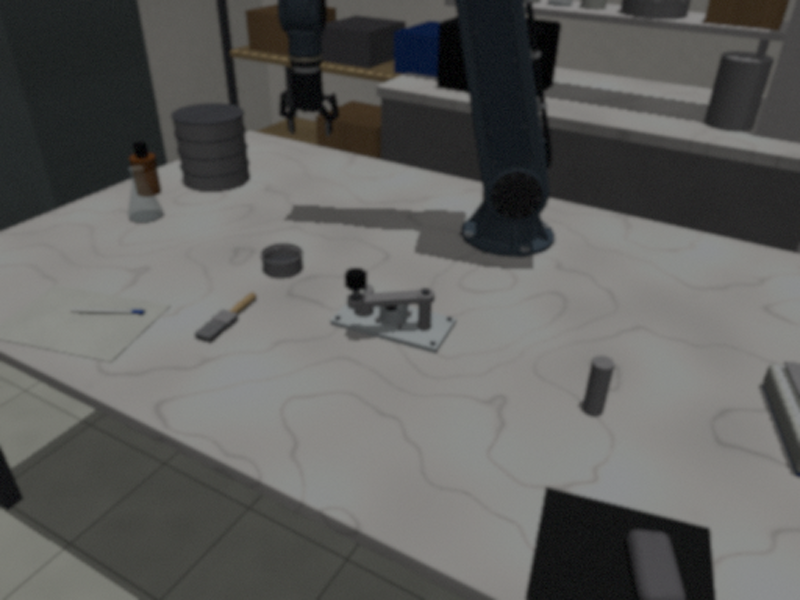

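View pics/top.png

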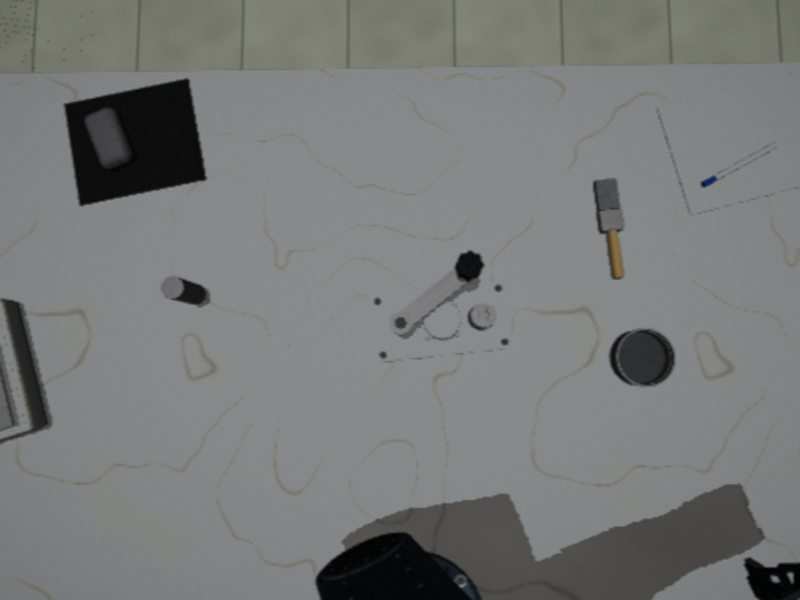

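Scene: knob at about (356,273), bar's pivot at (427,294). Top: pivot (401,322), knob (469,266), post (482,316), pot (442,321), and the plate's screws at (378,301), (498,288), (505,341), (383,355). I'll enlarge both views to refine these.

```bash
python3 - <<'E'
import numpy as np,cv2
a=np.load("pics/top.npz")["im"][150:240,230:340];b=np.load("pics/scene.npz")["im"][160:230,205:300]
f=lambda i,w:cv2.resize(cv2.convertScaleAbs(i[:,:,::-1],alpha=1.4),(w,300*2 if w>9999 else int(i.shape[0]*w/i.shape[1])),interpolation=cv2.INTER_CUBIC)
A=f(a,400);B=f(b,400);H=max(len(A),len(B))
C=np.zeros((H,800,3),np.uint8);C[:len(A),:400]=A;C[:len(B),400:]=B
cv2.imwrite("pics/crop.png",C);print(C.shape)
E
```

```text
(327, 800, 3)
```

View pics/crop.png

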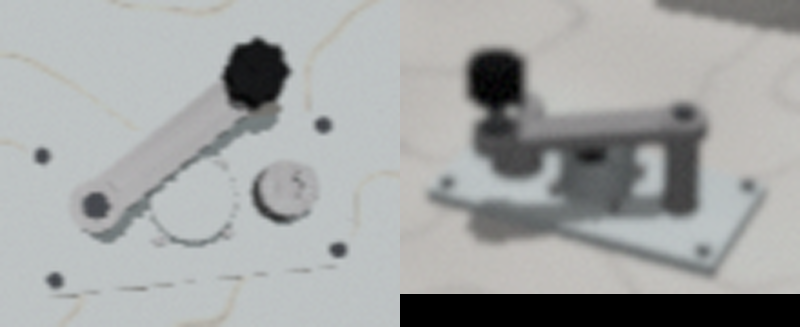

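Crop: in the top view (left) the knob is at (256,73), pivot (96,206), post (288,189), screws (42,156), (323,125), (338,250), (55,281). In the scene view (right) the knob's top is at (497,58) and the pivot at (684,112).

```bash
cat >h.py <<'E'
import numpy as np,cv2
def ray(n,p):
    d=np.load(f"pics/{n}.npz");K,T=d["K"],d["T"]
    x=np.linalg.inv(K)@[p[0],p[1],1];v=T[:3,:3]@[x[0],-x[1],-x[2]];return T[:3,3],v/np.linalg.norm(v)
def atz(n,p,z):
    o,v=ray(n,p);return o+v*(z-o[2])/v[2]
def tri(rs):
    A=sum(np.eye(3)-np.outer(v,v) for o,v in rs);b=sum((np.eye(3)-np.outer(v,v))@o for o,v in rs);return np.linalg.solve(A,b)
t=lambda u,v:(u/(400/110)+230,v/(400/110)+150)
s=lambda u,v:((u-400)/(400/95)+205,v/(400/95)+160)
E
python3 - <<'E'
from h import *
np.set_printoptions(precision=4,suppress=True)
print("knob",tri([ray("top",t(256,73)),ray("scene",s(497,58))]),atz("top",t(256,73),.154))
print("piv",tri([ray("top",t(96,206)),ray("scene",s(684,112))]),atz("top",t(96,206),.095))
P=atz("top",t(96,206),.095)[:2];M=atz("top",t(288,189),.07)[:2]
sc=np.array([atz("top",t(*q),.012)[:2] for q in[(42,156),(323,125),(338,250),(55,281)]]);c=sc.mean(0)
print("post",M,"centre",c,"dist",np.linalg.norm(M-P))
d=(sc[0]+sc[3]-sc[1]-sc[2])/2;print("yaw screws",np.degrees(np.arctan2(-d[0],d[1])),"pivpost",np.degrees(np.arctan2(-(P-M)[0],(P-M)[1])))
kn=atz("top",t(256,73),.154)[:2]-P;e=M-P
print("L",np.linalg.norm(kn),"bar",np.degrees(np.arctan2(kn[1],kn[0])-np.arctan2(e[1],e[0])))
y=d/np.linalg.norm(d);print("piv,post from centre",c+.07*y,c-.07*y)
E
```

```text
knob [ 0.5954 -0.088   0.1534] [ 0.5956 -0.0886  0.154 ]
piv [0.5099 0.0207 0.0971] [0.5106 0.0196 0.095 ]
post [ 0.5239 -0.1184] centre [ 0.5177 -0.0499] dist 0.1386233620547796
yaw screws 6.097108524247405 pivpost 5.492463083028521
L 0.13752423569611874 bar 32.679501659989015
piv,post from centre [0.5102 0.0197] [ 0.5251 -0.1195]
```

Call:
step_arm:
  series:
    - [[0.13, -0.055, 0], 0, 0]
    - [[0.26, -0.11, 0], 0, 0]
    - [[0.39, -0.165, 0], 0, 0]
    - [[0.517, -0.215, 0], 0, 0]
    - [[0.517, -0.215, 0], 0, 0]
  newtons: 50

```text
time_s: 0.52
position: [0.3018, -0.3829, 0.2311]
ee_rot: [[0.923, 0.384, 0.001], [0.384, -0.923, 0.002], [0.001, -0.001, -1.0]]
force: [-0.1, -0.2, -0.3]
finger_gap: 0.0855
gripper_force: 0.0
```

Call:
step_arm:
  series:
    - [[0.13, -0.055, 0], 0, 0]
    - [[0.26, -0.11, 0], 0, 0]
    - [[0.39, -0.165, 0], 0, 0]
    - [[0.517, -0.215, 0], 0, 0]
    - [[0.517, -0.215, 0], 0, 0]

```text
time_s: 0.93
position: [0.4011, -0.2843, 0.231]
ee_rot: [[0.923, 0.385, 0.001], [0.385, -0.923, 0.001], [0.001, -0.001, -1.0]]
force: [0.1, -0.3, 0.9]
finger_gap: 0.0855
gripper_force: 0.0
```

Call:
step_arm:
  series:
    - [[0.13, -0.055, 0], 0, 0]
    - [[0.26, -0.11, 0], 0, 0]
    - [[0.39, -0.165, 0], 0, 0]
    - [[0.517, -0.215, 0], 0, 0]
    - [[0.517, -0.215, 0], 0, 0]

```text
time_s: 1.35
position: [0.5003, -0.1855, 0.2306]
ee_rot: [[0.923, 0.384, 0.001], [0.384, -0.923, 0.001], [0.001, -0.001, -1.0]]
force: [-1.2, 0.4, 0.2]
finger_gap: 0.0855
gripper_force: 0.0
```

Call:
step_arm:
  series:
    - [[0, 0, 0], -0.076, 0]
    - [[0, 0, 0], -0.152, 0]
    - [[0, 0, 0], -0.228, 0]
    - [[0, 0, 0], -0.304, 0]
    - [[0, 0, 0], -0.38, 0]

```text
time_s: 1.77
position: [0.4966, -0.189, 0.2309]
ee_rot: [[0.546, 0.838, -0.001], [0.838, -0.546, 0.0], [-0.0, -0.001, -1.0]]
force: [1.0, 0.1, 0.3]
finger_gap: 0.0859
gripper_force: 0.0
```

Call:
step_arm:
  series:
    - [[0, 0, 0], -0.076, 0]
    - [[0, 0, 0], -0.152, 0]
    - [[0, 0, 0], -0.228, 0]
    - [[0, 0, 0], -0.304, 0]
    - [[0, 0, 0], -0.38, 0]

```text
time_s: 2.18
position: [0.4966, -0.1891, 0.231]
ee_rot: [[-0.019, 1.0, -0.001], [1.0, 0.019, 0.0], [0.0, -0.001, -1.0]]
force: [-0.5, -0.1, -0.1]
finger_gap: 0.0856
gripper_force: 0.0
```

Call:
step_arm:
  series:
    - [[0, 0, 0], -0.076, 0]
    - [[0, 0, 0], -0.152, 0]
    - [[0, 0, 0], -0.228, 0]
    - [[0, 0, 0], -0.304, 0]
    - [[0, 0, 0], -0.38, 0]

```text
time_s: 2.6
position: [0.4966, -0.1891, 0.231]
ee_rot: [[-0.578, 0.816, -0.001], [0.816, 0.578, 0.0], [0.001, -0.001, -1.0]]
force: [-0.5, 0.4, 0.1]
finger_gap: 0.0855
gripper_force: 0.0
```

Call:
step_arm:
  series:
    - [[0, 0, 0], -0.076, 0]
    - [[0, 0, 0], -0.152, 0]
    - [[0, 0, 0], -0.228, 0]
    - [[0, 0, 0], -0.304, 0]
    - [[0, 0, 0], -0.38, 0]

```text
time_s: 3.02
position: [0.4966, -0.1891, 0.231]
ee_rot: [[-0.937, 0.35, -0.001], [0.35, 0.937, 0.0], [0.001, -0.0, -1.0]]
force: [0.0, 0.1, 0.5]
finger_gap: 0.0856
gripper_force: 0.0
```

Call:
step_arm:
  series:
    - [[-0.058, 0.128, 0], 0, 0]
    - [[-0.116, 0.257, 0], 0, 0]
    - [[-0.174, 0.386, 0], 0, 0]
    - [[-0.232, 0.514, 0], 0, 0]
    - [[-0.232, 0.514, 0], 0, 0]

```text
time_s: 3.43
position: [0.6002, -0.0858, 0.2301]
ee_rot: [[-0.936, 0.352, 0.0], [0.352, 0.936, 0.001], [0.0, 0.001, -1.0]]
force: [-0.3, -0.8, -0.6]
finger_gap: 0.0853
gripper_force: 0.0
```

Call:
step_arm:
  series:
    - [[0, 0, 0], -0.076, 0]
    - [[0, 0, 0], -0.152, 0]
    - [[0, 0, 0], -0.228, 0]
    - [[0, 0, 0], -0.304, 0]
    - [[0, 0, 0], -0.38, 0]

```text
time_s: 3.85
position: [0.5965, -0.0898, 0.2309]
ee_rot: [[-0.971, -0.237, -0.001], [-0.237, 0.971, -0.0], [0.001, 0.0, -1.0]]
force: [-1.1, -0.1, 0.1]
finger_gap: 0.0852
gripper_force: 0.0
```

Call:
step_arm:
  series:
    - [[0, 0, 0], -0.076, 0]
    - [[0, 0, 0], -0.152, 0]
    - [[0, 0, 0], -0.228, 0]
    - [[0, 0, 0], -0.304, 0]
    - [[0, 0, 0], -0.38, 0]

```text
time_s: 4.27
position: [0.5964, -0.0898, 0.2309]
ee_rot: [[-0.67, -0.742, -0.001], [-0.742, 0.67, -0.0], [0.001, 0.001, -1.0]]
force: [0.4, 0.2, -0.5]
finger_gap: 0.0852
gripper_force: 0.0
```

```bash
python3 - <<'E'
from workcell import manip, eyes
import cv2,numpy as np
np.set_printoptions(precision=4,suppress=True)
s=manip.read_state();print(s["joint_pos"],s["position"],s["ee_rot"])
p=eyes.camera_params("wrist");im=eyes.get_image("wrist");np.savez("pics/w1.npz",im=im,K=p["intrinsics"],T=p["pose"]);print(p)
R,T=p["pose"][:3,:3],p["pose"][:3,3];K=p["intrinsics"]
def proj(X):
    c=R.T@(np.array(X)-T);c=np.array([c[0],-c[1],-c[2]]);th=np.arctan2(np.hypot(c[0],c[1]),c[2]);u=c[:2]/np.hypot(*c[:2]);return K[0,0]*th*u+K[:2,2]
for n,X in dict(knob=(.596,-.089,.154),piv=(.5104,.0197,.095),post=(.5248,-.119,.07)).items():
    print(n,proj(X),proj(X)*1.5625)
cv2.imwrite("pics/w1.png",cv2.resize(im[:,:,::-1],(800,600),interpolation=cv2.INTER_CUBIC))
E
```

```text
[ -8.5618  21.5125  10.5077  79.0482  -0.0086 -56.472 ] [ 0.5964 -0.0898  0.2309] [[-0.6703 -0.7421 -0.0009]
 [-0.7421  0.6703 -0.    ]
 [ 0.0006  0.0007 -1.    ]]
{'intrinsics': array([[297.3186,   0.    , 259.8718],
       [  0.    , 297.3186, 192.6068],
       [  0.    ,   0.    ,   1.    ]]), 'pose': array([[-0.7417, -0.6369, -0.2103,  0.5402],
       [ 0.6707, -0.7035, -0.2349, -0.1497],
       [ 0.0017, -0.3153,  0.949 ,  0.3735],
       [ 0.    ,  0.    ,  0.    ,  1.    ]])}
knob [258.5853 204.0878] [404.0395 318.8872]
piv [386.5615 204.2282] [604.0024 319.1065]
post [291.0226 109.7463] [454.7228 171.4786]
```

View pics/w1.png

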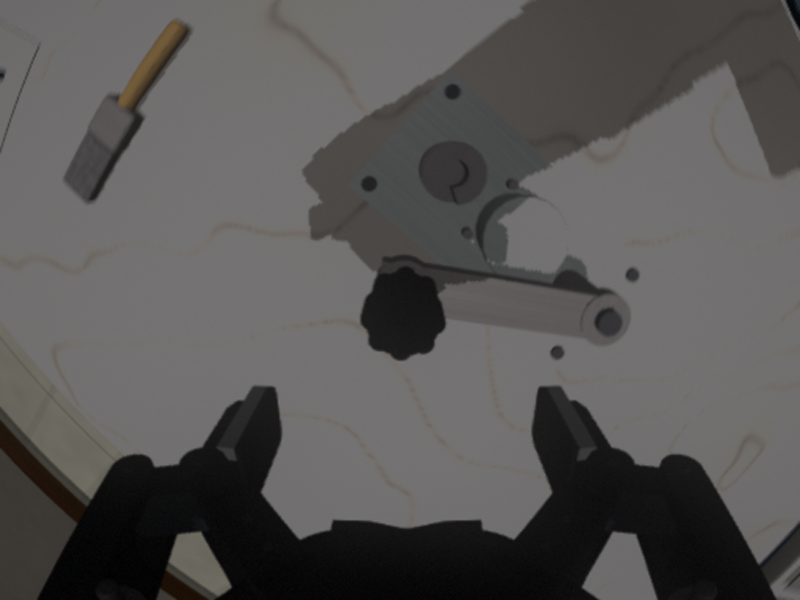

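The wrist view shows the knob at (403,312), about 7 px (3 mm) off the prediction, with pivot (608,320) and post (453,172) as predicted. So the knob is at (0.5945,-0.0905). Descending and gripping.

Call:
step_arm:
  series:
    - [[0.007, 0.004, 0.12], 0, 0]
    - [[0.007, 0.004, 0.24], 0, 0]
    - [[0.007, 0.004, 0.34], 0, 0]
    - [[0.007, 0.004, 0.424], 0, 0]
    - [[0.007, 0.004, 0.424], 0, 0]

```text
time_s: 4.73
position: [0.5921, -0.0899, 0.1209]
ee_rot: [[-0.677, -0.736, -0.007], [-0.736, 0.677, 0.001], [0.004, 0.006, -1.0]]
force: [-0.2, 0.0, -0.9]
finger_gap: 0.0852
gripper_force: 0.0
```

Call:
step_arm:
  series:
    - [[0, 0, 0], 0, 0.3]
    - [[0, 0, 0], 0, 0.6]
    - [[0, 0, 0], 0, 1]
    - [[0, 0, 0], 0, 1]
    - [[0, 0, 0], 0, 1]

```text
time_s: 5.15
position: [0.5975, -0.091, 0.1278]
ee_rot: [[-0.675, -0.738, 0.006], [-0.738, 0.675, -0.003], [-0.002, -0.006, -1.0]]
force: [4.8, -5.0, 3.6]
finger_gap: 0.0428
gripper_force: 51.9
```

Call:
step_arm:
  series:
    - [[0, 0, 0], 0, 1]
    - [[0, 0, 0], 0, 1]
    - [[0, 0, 0], 0, 1]
    - [[0, 0, 0], 0, 1]

```text
time_s: 5.48
position: [0.5975, -0.091, 0.1278]
ee_rot: [[-0.675, -0.738, 0.006], [-0.738, 0.675, -0.002], [-0.002, -0.006, -1.0]]
force: [4.9, -5.7, 3.9]
finger_gap: 0.0422
gripper_force: 51.9
```

Call:
step_arm:
  series:
    - [[0.034, 0, 0], 0, 1]
    - [[0.071, 0.01, 0], 0, 1]
    - [[0.108, 0.024, 0], 0, 1]
    - [[0.144, 0.04, 0], 0, 1]
    - [[0.144, 0.04, 0], 0, 1]

```text
time_s: 5.9
position: [0.562, -0.1116, 0.1265]
ee_rot: [[-0.676, -0.737, 0.001], [-0.737, 0.676, -0.003], [0.001, -0.003, -1.0]]
force: [-0.3, -6.0, 4.4]
finger_gap: 0.0422
gripper_force: 51.9
```

```bash
python3 -c "
from workcell import manip
s=manip.read_state();print(s['position'],s['force'],s['moment'],s['joint_pos'])"
```

```text
[ 0.56198952 -0.11162523  0.12645857] [-0.29814412 -5.97703775  4.39613427] [-1.01887298 -0.12870893  0.0303859 ] [-11.1571043   21.24859594  -5.58379862  63.07826918  -0.14391858
 -58.64734302]
```

Call:
step_arm:
  series:
    - [[0.035, 0.018, 0], 0, 1]
    - [[0.068, 0.039, 0], 0, 1]
    - [[0.1, 0.062, 0], 0, 1]
    - [[0.131, 0.088, 0], 0, 1]
    - [[0.131, 0.088, 0], 0, 1]

```text
time_s: 6.32
position: [0.526, -0.1234, 0.1275]
ee_rot: [[-0.678, -0.735, 0.006], [-0.735, 0.678, -0.008], [0.002, -0.01, -1.0]]
force: [6.6, -18.7, 3.9]
finger_gap: 0.0426
gripper_force: 51.3
```

```bash
python3 -c "
from workcell import manip
s=manip.read_state();print(s['position'],s['force'],s['moment'],s['joint_pos'])"
```

```text
[ 0.52600225 -0.12342636  0.12745017] [  6.57186156 -18.716326     3.94762449] [-3.59515888 -1.24451917 -0.86736857] [-12.98517867  17.96442731 -10.4535546   61.14672405  -0.38806666
 -60.31624297]
```

Call:
step_arm:
  series:
    - [[0.012, 0, 0], 0.05, 1]
    - [[0.023, 0, 0], 0.1, 1]
    - [[0.023, 0, 0], 0.1, 1]
    - [[0.023, 0, 0], 0.1, 1]
    - [[0.023, 0, 0], 0.1, 1]

```text
time_s: 6.73
position: [0.5212, -0.1236, 0.1259]
ee_rot: [[-0.781, -0.624, 0.001], [-0.624, 0.781, -0.001], [-0.0, -0.002, -1.0]]
force: [2.2, -0.8, 5.0]
finger_gap: 0.0427
gripper_force: 51.5
```

```bash
python3 - <<'E'
from workcell import manip,eyes
import cv2,numpy as np
s=manip.read_state();print(s['position'],s['force'],s['moment'],s['joint_pos'])
im=eyes.get_image("wrist");t=eyes.get_image("top")
C=np.zeros((375,800,3),np.uint8);C[:300,:400]=cv2.resize(im[:,:,::-1],(400,300));C[:327,400:]=cv2.resize(cv2.convertScaleAbs(t[150:240,230:340,::-1],alpha=1.4),(400,327),interpolation=cv2.INTER_CUBIC)
cv2.imwrite("pics/c2.png",C)
E
```

```text
[ 0.52117738 -0.12363619  0.1259252 ] [ 2.15943357 -0.83586301  4.96472657] [-0.7061181  -0.72124037 -0.06230451] [-1.33212559e+01  1.78583739e+01 -1.08511408e+01  6.12129455e+01
 -4.19621483e-02 -5.19643268e+01]
```

View pics/c2.png

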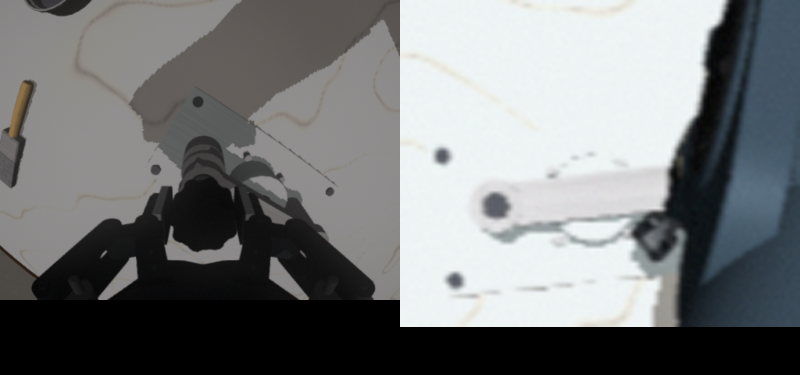

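Wrist (left): knob at (203,212) held between the pads. Top (right): the bar lies nearly parallel to the plate's long edge, from pivot (95,206) to (270,180). I'll push a bit further to feel for the stop.

Call:
step_arm:
  series:
    - [[0.012, 0.01, 0], 0, 1]
    - [[0.012, 0.01, 0], 0, 1]
    - [[0.012, 0.01, 0], 0, 1]

```text
time_s: 7.08
position: [0.5208, -0.1236, 0.1266]
ee_rot: [[-0.781, -0.624, 0.007], [-0.624, 0.781, -0.001], [-0.005, -0.005, -1.0]]
force: [13.0, -0.8, 4.4]
finger_gap: 0.0428
gripper_force: 51.5
```

```bash
python3 -c "
from workcell import manip
s=manip.read_state();print(s['position'],s['force'],s['moment'])"
```

```text
[ 0.52080845 -0.12356741  0.12662241] [12.97118842 -0.84663194  4.40520935] [-0.63449623 -2.66481878 -0.07059894]
```

Call:
step_arm:
  series:
    - [[-0.005, -0.004, 0.02], 0, 1]
    - [[-0.005, -0.004, 0.04], 0, 1]
    - [[-0.005, -0.004, 0.06], 0, 1]
    - [[-0.005, -0.004, 0.076], 0, 1]
    - [[-0.005, -0.004, 0.076], 0, 1]

```text
time_s: 7.5
position: [0.521, -0.1236, 0.107]
ee_rot: [[-0.781, -0.624, 0.004], [-0.624, 0.781, -0.001], [-0.003, -0.004, -1.0]]
force: [6.1, -2.0, 8.6]
finger_gap: 0.0426
gripper_force: 52.2
```

```bash
python3 -c "
from workcell import manip
s=manip.read_state();print(s['position'],s['force'],s['moment'])"
```

```text
[ 0.5210039  -0.12358277  0.10702718] [ 6.0819281  -1.98848386  8.6045909 ] [-0.78185494 -1.62136494 -0.0117133 ]
```

Plunged 19.6 mm with 8.6 N, matching the spring. Now turning clockwise.

Call:
step_arm:
  series:
    - [[0, 0, 0], 0.07, 1]
    - [[0, 0, 0], 0.14, 1]
    - [[0, 0, 0], 0.21, 1]
    - [[0, 0, 0], 0.28, 1]
    - [[0, 0, 0], 0.35, 1]

```text
time_s: 7.92
position: [0.5194, -0.1203, 0.1067]
ee_rot: [[-0.993, -0.121, 0.001], [-0.121, 0.993, 0.005], [-0.002, 0.005, -1.0]]
force: [4.3, 18.2, 10.3]
finger_gap: 0.0428
gripper_force: 52.2
```

```bash
python3 -c "
from workcell import manip
s=manip.read_state();print(s['position'],s['force'],s['moment'],s['joint_pos'])"
```

```text
[ 0.51939109 -0.12031224  0.10674727] [ 4.29748728 18.23720837 10.28661308] [ 2.69859168 -0.80537667  0.20984376] [-13.22542936  18.54295985 -12.91519369  58.52967019   0.31870846
 -20.17472504]
```

The lateral force shows the knob's axis lies 6.6 mm off the tool axis, along −x of the tool. I'll compensate for that while turning.

Call:
step_arm:
  series:
    - [[0, 0.019, 0], 0.076, 1]
    - [[-0.001, 0.022, 0], 0.152, 1]
    - [[-0.002, 0.025, 0], 0.228, 1]
    - [[-0.003, 0.028, 0], 0.304, 1]
    - [[-0.0045, 0.031, 0], 0.38, 1]

```text
time_s: 8.33
position: [0.5201, -0.1151, 0.1071]
ee_rot: [[-0.888, 0.46, 0.002], [0.46, 0.888, -0.0], [-0.002, 0.001, -1.0]]
force: [5.4, 0.7, 8.9]
finger_gap: 0.0429
gripper_force: 52.0
```

```bash
python3 -c "
from workcell import manip
s=manip.read_state();print(s['position'],s['force'],s['moment'],s['joint_pos'],s['ee_rot'])"
```

```text
[ 0.52009862 -0.11513151  0.10709839] [5.39227815 0.70582058 8.90523917] [-0.38393431 -0.63747198  0.03444783] [-1.24898622e+01  1.83995061e+01 -1.30748814e+01  5.83900264e+01
  1.36815431e-02  1.48884883e+01] [[-8.87986712e-01  4.59863045e-01  2.36205961e-03]
 [ 4.59863726e-01  8.87989457e-01 -2.78641511e-04]
 [-2.22562096e-03  8.38795573e-04 -9.99997172e-01]]
```

Call:
step_arm:
  series:
    - [[0, 0.003, 0], 0.076, 1]
    - [[-0.001, 0.006, 0], 0.152, 1]
    - [[-0.002, 0.009, 0], 0.228, 1]
    - [[-0.003, 0.012, 0], 0.304, 1]
    - [[-0.0045, 0.015, 0], 0.38, 1]

```text
time_s: 8.75
position: [0.5232, -0.1118, 0.1071]
ee_rot: [[-0.476, 0.879, 0.003], [0.879, 0.476, 0.001], [-0.001, 0.003, -1.0]]
force: [7.0, 3.0, 9.1]
finger_gap: 0.0421
gripper_force: 52.1
```

Call:
step_arm:
  series:
    - [[0, 0.003, 0], 0.076, 1]
    - [[-0.001, 0.006, 0], 0.152, 1]
    - [[-0.002, 0.009, 0], 0.228, 1]
    - [[-0.003, 0.012, 0], 0.304, 1]
    - [[-0.003, 0.012, 0], 0.304, 1]

```text
time_s: 9.17
position: [0.5268, -0.1108, 0.1073]
ee_rot: [[-0.017, 1.0, 0.004], [1.0, 0.017, 0.001], [0.001, 0.004, -1.0]]
force: [9.2, 3.5, 9.2]
finger_gap: 0.0425
gripper_force: 52.1
```

```bash
python3 -c "
from workcell import manip
s=manip.read_state();print(s['position'],s['force'],s['moment'],s['joint_pos'],s['ee_rot'])"
```

```text
[ 0.52675679 -0.11081611  0.10725296] [9.1555387  3.45997501 9.18468659] [ 0.71517765 -0.86117336  0.05041426] [-11.95391048  18.84826264 -12.36783551  58.58198961   0.12911688
  77.0605685 ] [[-0.01720646  0.9998443   0.00391436]
 [ 0.99985097  0.0172008   0.00147473]
 [ 0.00140717  0.00393915 -0.99999125]]
```

Call:
step_arm:
  series:
    - [[0, 0.002, 0], 0.06, 1]
    - [[-0.001, 0.005, 0], 0.12, 1]
    - [[-0.001, 0.007, 0], 0.18, 1]
    - [[-0.002, 0.009, 0], 0.24, 1]
    - [[-0.002, 0.009, 0], 0.24, 1]

```text
time_s: 9.58
position: [0.5297, -0.1112, 0.1075]
ee_rot: [[0.35, 0.937, 0.005], [0.937, -0.35, 0.002], [0.003, 0.004, -1.0]]
force: [10.8, 3.8, 8.4]
finger_gap: 0.0425
gripper_force: 52.1
```

```bash
python3 -c "
from workcell import manip
s=manip.read_state();print(s['position'],s['force'],s['moment'],s['joint_pos'],s['ee_rot'])"
```

```text
[ 0.52965457 -0.11121493  0.10746156] [10.84530012  3.81001366  8.41104859] [ 1.04562205 -1.23844735  0.05093285] [-11.95018324  19.05306988 -12.02135247  58.65572319   0.16176658
  98.55716226] [[ 0.35031217  0.93661861  0.00519235]
 [ 0.93662649 -0.35032502  0.00178695]
 [ 0.0034927   0.0042373  -0.99998492]]
```

Call:
step_arm:
  series:
    - [[0, 0.002, 0], 0.05, 1]
    - [[0, 0.004, 0], 0.1, 1]
    - [[-0.001, 0.006, 0], 0.15, 1]
    - [[-0.001, 0.006, 0], 0.15, 1]

```text
time_s: 9.92
position: [0.5313, -0.1125, 0.1077]
ee_rot: [[0.559, 0.829, 0.006], [0.829, -0.559, 0.001], [0.004, 0.005, -1.0]]
force: [9.4, 2.5, 7.8]
finger_gap: 0.0428
gripper_force: 53.6
```

```bash
python3 -c "
from workcell import manip
s=manip.read_state();print(s['position'],s['force'],s['moment'],s['joint_pos'],s['ee_rot'])"
```

```text
[ 0.53132952 -0.11249551  0.10770528] [9.42930588 2.4863899  7.80254251] [ 0.31282189 -1.96977968  0.0180958 ] [-1.20137759e+01  1.91674587e+01 -1.18068286e+01  5.86910449e+01
  1.05138940e-01  1.11944116e+02] [[ 5.58567190e-01  8.29436885e-01  6.09503178e-03]
 [ 8.29450181e-01 -5.58580399e-01  5.79040264e-04]
 [ 3.88484264e-03  4.73209232e-03 -9.99981257e-01]]
```

Call:
step_arm:
  series:
    - [[0, 0.002, 0], 0.05, 1]
    - [[0, 0.004, 0], 0.1, 1]
    - [[-0.001, 0.006, 0], 0.15, 1]
    - [[-0.001, 0.006, 0], 0.15, 1]

```text
time_s: 10.25
position: [0.532, -0.1141, 0.1076]
ee_rot: [[0.737, 0.676, 0.005], [0.676, -0.737, -0.001], [0.003, 0.004, -1.0]]
force: [8.0, -0.7, 8.8]
finger_gap: 0.0426
gripper_force: 54.4
```

```bash
python3 -c "
from workcell import manip
s=manip.read_state();print(s['position'],s['force'],s['moment'],s['joint_pos'],s['ee_rot'])"
```

```text
[ 0.5320157  -0.11409394  0.10758774] [ 7.96406969 -0.72269494  8.80460478] [-0.25807008 -1.5985878  -0.00975313] [-1.21166068e+01  1.92874258e+01 -1.16415070e+01  5.87712893e+01
  2.22098441e-02  1.25334504e+02] [[ 7.36691230e-01  6.76209305e-01  5.19689398e-03]
 [ 6.76221016e-01 -7.36698460e-01 -7.19225925e-04]
 [ 3.34219653e-03  4.04409636e-03 -9.99986237e-01]]
```

Call:
step_arm:
  series:
    - [[0, 0, -0.01], 0, 1]
    - [[0, 0, -0.02], 0, 1]
    - [[0, 0, -0.02], 0, 1]

```text
time_s: 10.5
position: [0.5316, -0.1141, 0.1108]
ee_rot: [[0.734, 0.679, 0.003], [0.679, -0.734, -0.0], [0.002, 0.002, -1.0]]
force: [14.7, -3.9, -10.0]
finger_gap: 0.0423
gripper_force: 56.9
```

```bash
python3 - <<'E'
from workcell import manip,eyes
import cv2
s=manip.read_state();print(s['position'],s['force'],s['moment'],s['joint_pos'])
im=eyes.get_image("wrist")
cv2.imwrite("pics/w3.png",cv2.resize(im[:,:,::-1],(800,600),interpolation=cv2.INTER_CUBIC))
E
```

```text
[ 0.5316098  -0.11405589  0.11075656] [ 14.7481367   -3.87939741 -10.02470605] [-0.32219626 -2.34205714  0.16393384] [-1.21277526e+01  1.91893462e+01 -1.12776040e+01  5.93537376e+01
  3.29988252e-02  1.25074946e+02]
```

View pics/w3.png

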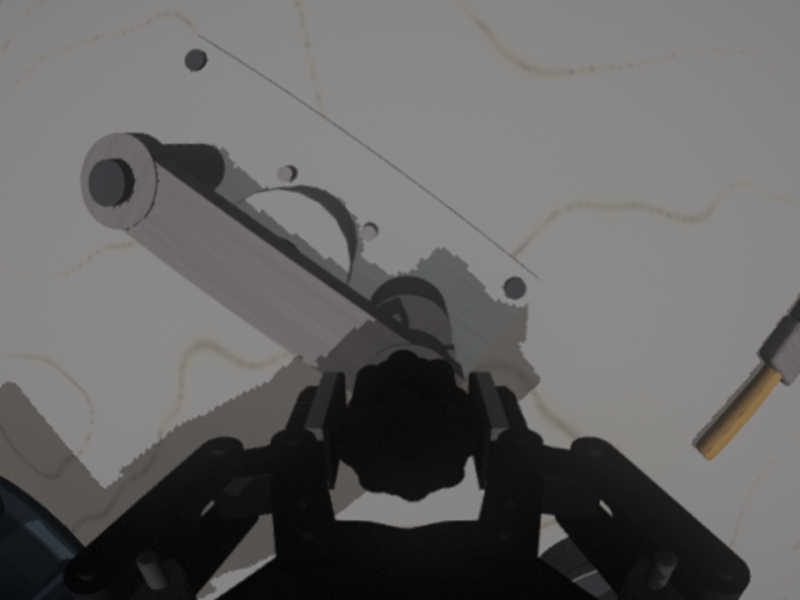

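```bash
python3 - <<'E'
from workcell import manip,eyes
import numpy as np
p=eyes.camera_params("wrist");R,T=p["pose"][:3,:3],p["pose"][:3,3];K=p["intrinsics"]
def proj(X):
    c=R.T@(np.array(X)-T);c=np.array([c[0],-c[1],-c[2]]);th=np.arctan2(np.hypot(c[0],c[1]),c[2]);return (K[0,0]*th*c[:2]/np.hypot(*c[:2])+K[:2,2])*1.5625
np.set_printoptions(precision=0,suppress=True);print(T)
for n,c,z,r in(("post",(.525,-.1195),.07,.022),("collar",(.525,-.1195),.1,.012),("knobtop",(.525,-.1195),.136,.022),("pivot",(.5104,.0197),.095,.0155)):
    print(n,*[proj((c[0]+r*np.cos(a),c[1]+r*np.sin(a),z)) for a in np.arange(0,6.2,np.pi/4)])
E
```

```text
[ 1. -0.  0.]
post [444. 327.] [407. 314.] [371. 329.] [359. 363.] [376. 393.] [411. 404.] [445. 391.] [459. 359.]
collar [431. 375.] [408. 367.] [386. 376.] [378. 396.] [388. 415.] [410. 422.] [432. 413.] [441. 394.]
knobtop [461. 408.] [408. 392.] [356. 412.] [340. 453.] [365. 490.] [412. 503.] [459. 487.] [481. 449.]
pivot [139. 151.] [115. 144.] [ 95. 160.] [ 89. 189.] [101. 214.] [124. 222.] [144. 208.] [151. 178.]
```

```bash
python3 - <<'E'
import cv2
im=cv2.imread("pics/w3.png")[230:530,270:570]
cv2.imwrite("pics/w3c.png",cv2.resize(cv2.convertScaleAbs(im,alpha=2.2,beta=10),(600,600),interpolation=cv2.INTER_CUBIC))
E
```

```text
(no output)
```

View pics/w3c.png

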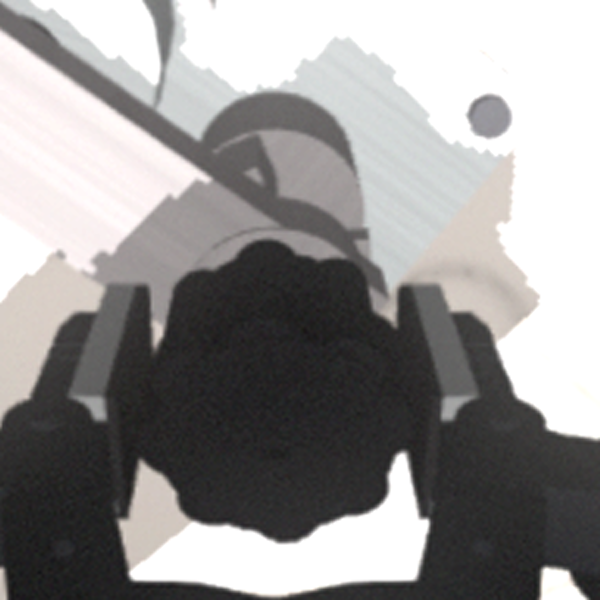

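The post's top shows beyond the bar at crop (285,130), consistent with the bar shut, and the thread holds the knob against a 10 N upward pull. I'll check the end stop by turning further and watching the torque.

Call:
step_arm:
  series:
    - [[0, 0.001, 0.01], 0.03, 1]
    - [[0, 0.003, 0.01], 0.08, 1]
  newtons: 80

```text
time_s: 10.72
position: [0.5341, -0.1137, 0.1099]
ee_rot: [[0.813, 0.582, 0.008], [0.582, -0.813, 0.002], [0.007, 0.003, -1.0]]
force: [13.4, 3.7, 6.0]
finger_gap: 0.0421
gripper_force: 80.0
```

```bash
python3 -c "
from workcell import manip
s=manip.read_state();print(s['position'],s['force'],s['moment'],s['joint_pos'],s['ee_rot'][0])"
```

```text
[ 0.53408047 -0.11367631  0.10985049] [13.38160785  3.70000348  6.01871136] [ 0.62711735 -2.59707081  2.40551476] [-12.12189186  19.27260059 -11.2985086   59.00831107   0.18881247
 132.25977503] [0.81287839 0.58238029 0.00786873]
```

Call:
step_arm:
  series:
    - [[0, 0.003, 0], 0.08, 1]

```text
time_s: 10.8
position: [0.5367, -0.1135, 0.1105]
ee_rot: [[0.879, 0.476, 0.012], [0.476, -0.879, 0.003], [0.012, 0.003, -1.0]]
force: [28.3, 8.4, -1.1]
finger_gap: 0.041
gripper_force: 80.9
```

```bash
python3 -c "
from workcell import manip
s=manip.read_state();print(s['position'],s['force'],s['moment'],s['joint_pos'],s['ee_rot'][0])"
```

```text
[ 0.53665431 -0.11352294  0.11047747] [28.29031113  8.38297167 -1.05553872] [ 2.54424318 -6.39550512  1.89028977] [-12.13112867  19.3155666  -11.1342383   58.91129464   0.33426892
 139.4279225 ] [0.87921856 0.47626426 0.01212752]
```

Torque rose to +2.4 N·m and the grip then slipped, so the end stop is reached. Releasing, then moving up and away to look.

Call:
step_arm:
  series:
    - [[0, 0, 0], 0, 0.5]
    - [[0, 0, 0], 0, 0]
    - [[0, 0, 0], 0, 0]
    - [[0, 0, 0], 0, 0]
    - [[0, 0, 0], 0, 0]

```text
time_s: 11.22
position: [0.5291, -0.1148, 0.1081]
ee_rot: [[0.88, 0.475, -0.002], [0.475, -0.88, 0.001], [-0.002, -0.002, -1.0]]
force: [-0.4, 0.2, 0.3]
finger_gap: 0.0853
gripper_force: 0.0
```

Call:
step_arm:
  series:
    - [[0, 0, 0], 0, 0]
    - [[0, 0, -0.12], 0, 0]
    - [[0, 0, -0.26], 0, 0]
    - [[0, 0, -0.4], 0, 0]
    - [[0, 0, -0.4], 0, 0]

```text
time_s: 11.63
position: [0.5325, -0.1156, 0.215]
ee_rot: [[0.88, 0.475, 0.008], [0.475, -0.88, -0.002], [0.006, 0.005, -1.0]]
force: [0.3, -0.0, -0.8]
finger_gap: 0.0852
gripper_force: 0.0
```

```bash
python3 - <<'E'
from workcell import manip,eyes
import cv2,numpy as np
s=manip.read_state();print(s['position'],s['force'],s['moment'],s['joint_pos'])
p=eyes.camera_params("wrist");im=eyes.get_image("wrist");sc=eyes.get_image("scene")
R,T=p["pose"][:3,:3],p["pose"][:3,3];K=p["intrinsics"]
def proj(X):
    c=R.T@(np.array(X)-T);c=np.array([c[0],-c[1],-c[2]]);th=np.arctan2(np.hypot(c[0],c[1]),c[2]);return (K[0,0]*th*c[:2]/np.hypot(*c[:2])+K[:2,2])
for z in(.136,.154):print(z,proj((.5255,-.1195,z)))
print("piv",proj((.5104,.0197,.095)))
C=np.zeros((375,800,3),np.uint8);C[:375,:500]=cv2.resize(im[:,:,::-1],(500,375),interpolation=cv2.INTER_AREA);C[:221,500:]=cv2.resize(cv2.convertScaleAbs(sc[160:230,205:300,::-1],alpha=1.4),(300,221),interpolation=cv2.INTER_CUBIC)
cv2.imwrite("pics/c4.png",C)
E
```

```text
[ 0.53250792 -0.11562671  0.21496726] [ 0.27383895 -0.04816621 -0.77175362] [ 0.01201236 -0.00354184 -0.01789179] [-1.22525026e+01  1.55813709e+01 -5.27328994e-01  7.34304436e+01
  3.00154460e-03  1.39384232e+02]
0.136 [261.30788297 209.59823667]
0.154 [261.52486053 218.40049169]
piv [124.55569902 140.99324903]
```

View pics/c4.png

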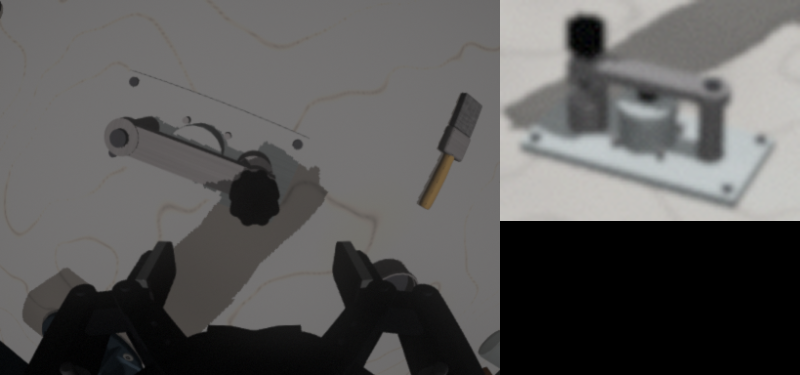

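Wrist: the bar lies over the pot with the knob at (254,198), down on its collar; the scene crop shows the knob low at (585,35) and the pot in place. I'll regrasp centred and recheck the end stop with a clean torque reading.

Call:
step_arm:
  series:
    - [[-0.02, 0.01, 0], -0.07, 0]
    - [[-0.02, 0.01, 0], -0.14, 0]
    - [[-0.02, 0.01, 0], -0.21, 0]
    - [[-0.02, 0.01, 0], -0.28, 0]
    - [[-0.02, 0.01, 0], -0.35, 0]

```text
time_s: 12.15
position: [0.526, -0.1194, 0.2071]
ee_rot: [[0.497, 0.868, -0.003], [0.868, -0.497, 0.001], [-0.001, -0.003, -1.0]]
force: [0.6, -0.5, 0.5]
finger_gap: 0.0854
gripper_force: 0.0
```

Call:
step_arm:
  series:
    - [[0, 0, 0], -0.07, 0]
    - [[0, 0, 0], -0.14, 0]
    - [[0, 0, 0], -0.21, 0]
    - [[0, 0, 0], -0.28, 0]
    - [[0, 0, 0], -0.35, 0]

```text
time_s: 12.57
position: [0.5261, -0.1194, 0.207]
ee_rot: [[-0.029, 1.0, -0.003], [1.0, 0.029, 0.001], [0.001, -0.003, -1.0]]
force: [0.4, 0.8, -0.1]
finger_gap: 0.0853
gripper_force: 0.0
```

Call:
step_arm:
  series:
    - [[0, 0, 0.12], 0, 0]
    - [[0, 0, 0.24], 0, 0]
    - [[0, 0, 0.34], 0, 0]
    - [[0, 0, 0.4], 0, 0]
    - [[0, 0, 0.4], 0, 0]

```text
time_s: 12.98
position: [0.5237, -0.1189, 0.1041]
ee_rot: [[-0.024, 1.0, -0.008], [1.0, 0.024, 0.002], [0.002, -0.008, -1.0]]
force: [-0.5, -0.1, 0.0]
finger_gap: 0.085
gripper_force: 0.0
```

Call:
step_arm:
  series:
    - [[0, 0, 0], 0, 0.3]
    - [[0, 0, 0], 0, 0.6]
    - [[0, 0, 0], 0, 1]
    - [[0, 0, 0], 0, 1]
    - [[0, 0, 0], 0, 1]
  newtons: 60

```text
time_s: 13.4
position: [0.5282, -0.1198, 0.1102]
ee_rot: [[-0.024, 1.0, 0.003], [1.0, 0.024, -0.001], [-0.001, 0.003, -1.0]]
force: [0.8, 0.7, 5.2]
finger_gap: 0.0427
gripper_force: 60.2
```

Call:
step_arm:
  series:
    - [[0, 0, 0], 0, 1]
    - [[0, 0, 0], 0.04, 1]
    - [[0, 0, 0], 0.08, 1]

```text
time_s: 13.65
position: [0.5273, -0.1205, 0.1098]
ee_rot: [[0.104, 0.995, 0.001], [0.995, -0.104, -0.002], [-0.002, 0.001, -1.0]]
force: [-0.8, -0.4, 6.6]
finger_gap: 0.0423
gripper_force: 60.8
```

```bash
python3 -c "
from workcell import manip
s=manip.read_state();print(s['position'],s['force'],s['moment'],s['joint_pos'],s['ee_rot'][0])"
```

```text
[ 0.52728288 -0.12047391  0.10982157] [-0.77740514 -0.39954794  6.58548264] [-0.1909956   0.29494285 -0.02001479] [-12.80166661  19.04715481 -11.64636251  59.22778484  -0.12056678
  83.14425588] [1.03592178e-01 9.94619474e-01 8.73129898e-04]
```

Call:
step_arm:
  series:
    - [[0, 0, 0], 0.06, 1]
    - [[0, 0, 0], 0.12, 1]

```text
time_s: 13.82
position: [0.5272, -0.1201, 0.1098]
ee_rot: [[0.29, 0.957, 0.001], [0.957, -0.29, -0.001], [-0.001, 0.001, -1.0]]
force: [-10.0, -9.2, 7.7]
finger_gap: 0.0426
gripper_force: 61.0
```

```bash
python3 -c "
from workcell import manip
s=manip.read_state();print(s['position'],s['force'],s['moment'],s['gripper_force'],s['ee_rot'][0])"
```

```text
[ 0.52715781 -0.12008845  0.10982677] [-9.96586322 -9.24975738  7.72123963] [-1.78377869  1.896519    0.89382705] 61.02628469467163 [2.90058005e-01 9.57008731e-01 8.00951209e-04]
```

Call:
step_arm:
  series:
    - [[0, 0, 0], 0.06, 1]
    - [[0, 0, 0], 0.12, 1]

```text
time_s: 13.98
position: [0.527, -0.1196, 0.1097]
ee_rot: [[0.464, 0.886, 0.001], [0.886, -0.464, -0.0], [0.0, 0.001, -1.0]]
force: [-1.2, 3.1, 6.2]
finger_gap: 0.0424
gripper_force: 61.3
```

```bash
python3 -c "
from workcell import manip
s=manip.read_state();print(s['position'],s['force'],s['moment'],s['gripper_force'],s['ee_rot'][0])"
```

```text
[ 0.52699476 -0.11956791  0.10974336] [-1.17588833  3.14965541  6.19912224] [ 0.82954534 -0.05525783  0.318424  ] 61.290485858917236 [4.63765995e-01 8.85957550e-01 5.66998947e-04]
```

Call:
step_arm:
  series:
    - [[0, 0, 0], 0, 1]
    - [[0, 0, 0], 0, 1]
    - [[0, 0, 0], 0.04, 1]
    - [[0, 0, 0], 0.08, 1]
  newtons: 115

```text
time_s: 14.32
position: [0.5272, -0.1191, 0.1098]
ee_rot: [[0.57, 0.822, 0.001], [0.822, -0.57, 0.001], [0.001, 0.0, -1.0]]
force: [-1.3, 2.0, 7.6]
finger_gap: 0.0416
gripper_force: 115.7
```

```bash
python3 -c "
from workcell import manip
s=manip.read_state();print(s['position'],s['force'],s['moment'],s['gripper_force'],s['ee_rot'][0])"
```

```text
[ 0.52721147 -0.11909836  0.10981908] [-1.31955429  1.95436468  7.59929453] [0.79582562 0.6758989  0.05288701] 115.6960666179657 [0.56996839 0.82166606 0.00095264]
```

Call:
step_arm:
  series:
    - [[0, 0, 0], 0.06, 1]

```text
time_s: 14.4
position: [0.5272, -0.1191, 0.1098]
ee_rot: [[0.645, 0.764, 0.001], [0.764, -0.645, 0.001], [0.001, 0.0, -1.0]]
force: [-0.8, 2.2, 7.0]
finger_gap: 0.0408
gripper_force: 115.7
```

```bash
python3 -c "
from workcell import manip
s=manip.read_state();print(s['position'],s['force'],s['moment'],s['gripper_force'],s['ee_rot'][0])"
```

```text
[ 0.52724183 -0.11906287  0.10980392] [-0.80300548  2.18132892  7.03892194] [1.04586268 0.83218163 0.70158933] 115.65054416656494 [0.64489282 0.76427239 0.00098063]
```

Call:
step_arm:
  series:
    - [[0, 0, 0], 0.06, 1]

```text
time_s: 14.48
position: [0.5272, -0.119, 0.1098]
ee_rot: [[0.715, 0.699, 0.001], [0.699, -0.715, 0.001], [0.002, -0.0, -1.0]]
force: [-1.2, 7.2, 8.0]
finger_gap: 0.041
gripper_force: 115.3
```

```bash
python3 -c "
from workcell import manip
s=manip.read_state();print(s['position'],s['force'],s['moment'],s['gripper_force'],s['ee_rot'][0])"
```

```text
[ 0.52724052 -0.11899191  0.10984462] [-1.22996095  7.22759846  7.98597094] [1.44630708 0.15373491 0.96200889] 115.27411937713623 [0.71468116 0.69944954 0.00108497]
```

Call:
step_arm:
  series:
    - [[0, 0, 0], 0.06, 1]
    - [[0, 0, 0], 0.11, 1]

```text
time_s: 14.65
position: [0.5286, -0.118, 0.1102]
ee_rot: [[0.824, 0.566, 0.004], [0.566, -0.824, 0.003], [0.005, -0.0, -1.0]]
force: [1.4, 8.5, 8.0]
finger_gap: 0.0408
gripper_force: 115.9
```

```bash
python3 -c "
from workcell import manip
s=manip.read_state();print(s['position'],s['force'],s['moment'],s['finger_gap'],s['ee_rot'][0])"
```

```text
[ 0.52864037 -0.1179549   0.11023007] [1.40773859 8.46137109 7.96468899] [ 1.9543956  -0.79838446  0.0183874 ] 0.04081276432068679 [0.82415412 0.56635243 0.00386144]
```

Call:
step_arm:
  series:
    - [[0, 0, 0], 0.06, 1]
    - [[0, 0, 0], 0.06, 1]

```text
time_s: 14.82
position: [0.5287, -0.1181, 0.1102]
ee_rot: [[0.875, 0.485, 0.004], [0.485, -0.875, 0.003], [0.005, -0.001, -1.0]]
force: [2.7, 8.6, 5.3]
finger_gap: 0.0411
gripper_force: 115.9
```

```bash
python3 -c "
from workcell import manip
s=manip.read_state();print(s['position'],s['force'],s['moment'],s['finger_gap'],s['ee_rot'][0])"
```

```text
[ 0.52871659 -0.11809119  0.11017171] [2.69499496 8.5678866  5.33066613] [ 1.85955325 -0.98070413 -0.04367298] 0.041073118135668885 [0.87458129 0.48486258 0.00397928]
```

Call:
step_arm:
  series:
    - [[0, 0, 0], 0, 0.3]
    - [[0, 0, 0], 0, 0]
    - [[0, 0, 0], 0, 0]
    - [[0, 0, 0], 0, 0]
    - [[0, 0, 0], -0.07, 0]

```text
time_s: 15.23
position: [0.527, -0.1197, 0.1087]
ee_rot: [[0.814, 0.58, -0.0], [0.58, -0.814, -0.0], [-0.0, -0.0, -1.0]]
force: [-0.7, -0.9, -0.0]
finger_gap: 0.0854
gripper_force: 0.0
```

Call:
step_arm:
  series:
    - [[0, 0, 0], -0.07, 0]
    - [[0, 0, 0], -0.14, 0]
    - [[0, 0, 0], -0.21, 0]
    - [[0, 0, 0], -0.28, 0]
    - [[0, 0, 0], -0.35, 0]

```text
time_s: 15.65
position: [0.527, -0.1197, 0.1087]
ee_rot: [[0.385, 0.923, -0.0], [0.923, -0.385, -0.0], [-0.0, -0.0, -1.0]]
force: [0.4, 0.7, 0.1]
finger_gap: 0.0854
gripper_force: 0.0
```

Call:
step_arm:
  series:
    - [[0, 0, 0], -0.07, 0]
    - [[0, 0, 0], -0.14, 0]
    - [[0, 0, 0], -0.21, 0]
    - [[0, 0, 0], -0.28, 0]
    - [[0, 0, 0], -0.35, 0]

```text
time_s: 16.07
position: [0.5269, -0.1198, 0.1087]
ee_rot: [[-0.154, 0.988, -0.0], [0.988, 0.154, -0.0], [0.0, -0.0, -1.0]]
force: [-0.4, -0.2, 0.9]
finger_gap: 0.0854
gripper_force: 0.0
```

Call:
step_arm:
  series:
    - [[0, 0, 0], 0, 0.3]
    - [[0, 0, 0], 0, 0.6]
    - [[0, 0, 0], 0, 1]
    - [[0, 0, 0], 0, 1]
    - [[0, 0, 0], 0, 1]
  newtons: 80

```text
time_s: 16.48
position: [0.5276, -0.1196, 0.1092]
ee_rot: [[-0.147, 0.989, 0.001], [0.989, 0.147, 0.0], [-0.0, 0.001, -1.0]]
force: [0.9, 0.6, 2.7]
finger_gap: 0.0421
gripper_force: 80.3
```

```bash
cat >snap.py <<'E'
import sys,cv2
from workcell import manip,eyes
s=manip.read_state();cv2.imwrite(f"pics/s{sys.argv[1]}.png",eyes.get_image("wrist")[:,:,::-1])
print(s['position'].round(4),s['force'].round(1),s['moment'].round(2),round(s['finger_gap'],4),s['ee_rot'][0].round(3),s['joint_pos'][5].round(1))
E
python3 snap.py 0
```

```text
[ 0.5276 -0.1196  0.1092] [0.9 0.6 2.7] [ 0.1  -0.06  0.  ] 0.0421 [-0.147  0.989  0.001] 68.7
```

Call:
step_arm:
  series:
    - [[0, 0, 0], 0.05, 1]
    - [[0, 0, 0], 0.1, 1]

```text
time_s: 16.7
position: [0.5273, -0.1194, 0.1091]
ee_rot: [[0.011, 1.0, 0.001], [1.0, -0.011, 0.0], [0.0, 0.001, -1.0]]
force: [-2.3, 1.6, 5.0]
finger_gap: 0.0418
gripper_force: 80.8
```

```bash
python3 snap.py 1
```

```text
[ 0.5273 -0.1194  0.1091] [-2.3  1.6  5. ] [0.38 0.69 1.29] 0.0418 [0.011 1.    0.001] 77.9
```

Call:
step_arm:
  series:
    - [[0, 0, 0], 0.05, 1]
    - [[0, 0, 0], 0.1, 1]

```text
time_s: 16.92
position: [0.5273, -0.1196, 0.1091]
ee_rot: [[0.165, 0.986, 0.0], [0.986, -0.165, -0.0], [-0.0, 0.001, -1.0]]
force: [-0.1, 0.3, 2.2]
finger_gap: 0.0416
gripper_force: 81.0
```

```bash
python3 snap.py 2
```

```text
[ 0.5273 -0.1196  0.1091] [-0.1  0.3  2.2] [ 0.03 -0.21  0.11] 0.0416 [0.165 0.986 0.   ] 86.7
```

Call:
step_arm:
  series:
    - [[0, 0, 0], 0.05, 1]
    - [[0, 0, 0], 0.1, 1]

```text
time_s: 17.13
position: [0.527, -0.1198, 0.109]
ee_rot: [[0.316, 0.949, -0.0], [0.949, -0.316, -0.001], [-0.001, 0.0, -1.0]]
force: [0.0, -12.6, 4.8]
finger_gap: 0.042
gripper_force: 81.4
```

```bash
python3 snap.py 3; python3 -c "
import cv2,numpy as np
A=[cv2.resize(cv2.convertScaleAbs(cv2.imread(f'pics/s{i}.png')[200:345,190:335],alpha=2.5,beta=15),(300,300),interpolation=cv2.INTER_CUBIC) for i in range(4)]
cv2.imwrite('pics/m.png',np.vstack([np.hstack(A[:2]),np.hstack(A[2:])]))"
```

```text
[ 0.527  -0.1198  0.109 ] [  0.  -12.6   4.8] [-2.55 -0.42  0.02] 0.042 [ 0.316  0.949 -0.   ] 95.6
```

View pics/m.png

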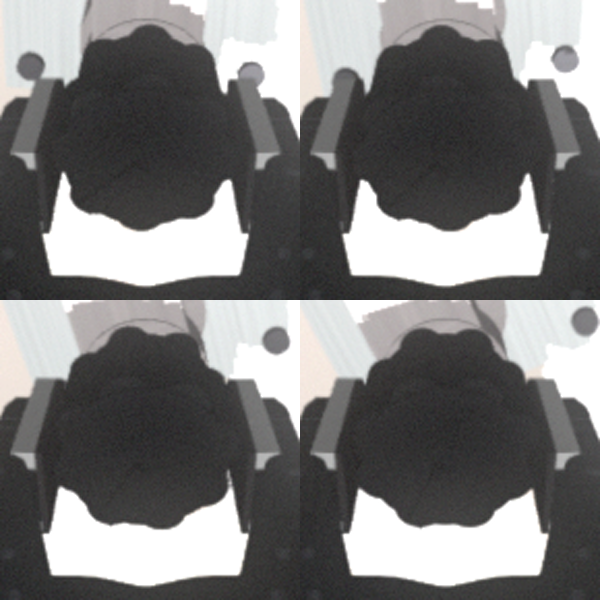

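Frames 0→1: the knob turned about 9° with the pads while torque built to 1.3 N·m. Frames 1→3: its lobes stayed fixed in the world (top lobe moves left from 142 to 113) while the pads slipped, so it is at the end stop. I'll seat it once more, release, and compare before and after.

Call:
step_arm:
  series:
    - [[0, 0, 0], 0.05, 1]
    - [[0, 0, 0], 0.1, 1]

```text
time_s: 17.35
position: [0.5269, -0.1196, 0.1089]
ee_rot: [[0.46, 0.888, -0.0], [0.888, -0.46, -0.0], [-0.0, -0.0, -1.0]]
force: [4.8, 8.9, 1.1]
finger_gap: 0.042
gripper_force: 81.9
```

```bash
python3 snap.py 4
```

```text
[ 0.5269 -0.1196  0.1089] [4.8 8.9 1.1] [ 1.42 -1.28  0.11] 0.042 [ 0.46   0.888 -0.   ] 104.6
```

Call:
step_arm:
  series:
    - [[0, 0, 0], 0.03, 1]
    - [[0, 0, 0], 0.06, 0.6]
    - [[0, 0, 0], 0.06, 0]
    - [[0, 0, 0], 0.06, 0]
    - [[0, 0, 0], 0.06, 0]

```text
time_s: 17.82
position: [0.5269, -0.1196, 0.1086]
ee_rot: [[0.54, 0.842, -0.001], [0.842, -0.54, 0.0], [-0.0, -0.001, -1.0]]
force: [-0.0, -0.2, -0.5]
finger_gap: 0.0762
gripper_force: 0.0
```

Call:
step_arm:
  series:
    - [[0, 0, 0], 0, 0]
    - [[0, 0, 0], 0, 0]

```text
time_s: 17.98
position: [0.527, -0.1196, 0.1087]
ee_rot: [[0.541, 0.841, -0.0], [0.841, -0.541, 0.0], [-0.0, -0.0, -1.0]]
force: [0.9, 0.6, -0.4]
finger_gap: 0.0853
gripper_force: 0.0
```

```bash
python3 snap.py 5; python3 - <<'E'
import cv2,numpy as np
from workcell import eyes
g=lambda i,s:cv2.resize(cv2.convertScaleAbs(i,alpha=2.2,beta=15),s,interpolation=cv2.INTER_CUBIC)
A=[g(cv2.imread(f'pics/s{i}.png')[200:345,190:335],(300,300)) for i in(3,4,5)]
A.append(g(eyes.get_image("scene")[160:230,205:300,::-1],(300,300)))
cv2.imwrite('pics/m2.png',np.vstack([np.hstack(A[:2]),np.hstack(A[2:])]))
E
```

```text
[ 0.527  -0.1196  0.1087] [ 0.9  0.6 -0.4] [ 0.02 -0.06  0.01] 0.0853 [ 0.541  0.841 -0.   ] 110.0
```

View pics/m2.png

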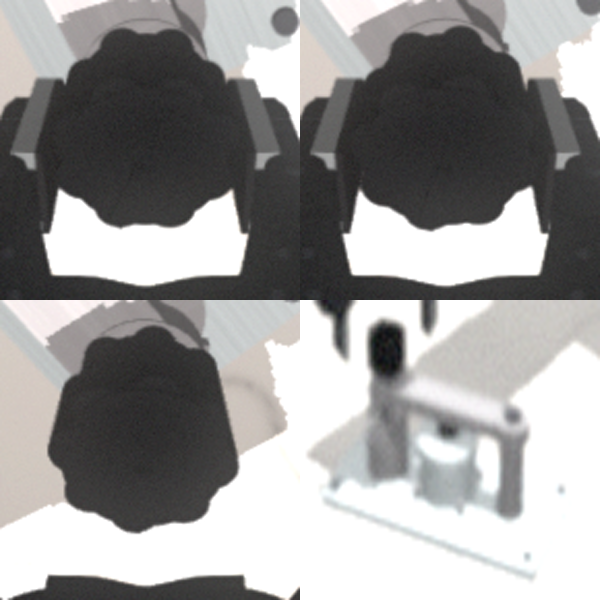

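Left to right, top to bottom: the lobes drift left in step with the tool's turn (top lobes at 125, 108, 103), so the knob stood still at its stop and did not move on release. The scene view shows the bar shut, the knob low and the pot in place. Retracting and handing in.

Call:
step_arm:
  series:
    - [[0, 0, -0.12], 0, 0]
    - [[0, 0, -0.26], 0, 0]
    - [[0, 0, -0.4], 0, 0]
    - [[0, 0, -0.5], 0, 0]
    - [[0, 0, -0.5], 0, 0]

```text
time_s: 18.5
position: [0.5293, -0.1201, 0.2392]
ee_rot: [[0.542, 0.84, 0.008], [0.841, -0.542, -0.002], [0.003, 0.008, -1.0]]
force: [-0.5, 0.1, -0.7]
finger_gap: 0.0852
gripper_force: 0.0
```

Call:
step_arm:
  series:
    - [[0, 0, 0], 0, 0]
    - [[0, 0, 0], 0, 0]
    - [[0, 0, 0], 0, 0]

```text
time_s: 18.75
position: [0.5264, -0.1194, 0.2325]
ee_rot: [[0.542, 0.84, -0.002], [0.84, -0.542, 0.001], [-0.001, -0.002, -1.0]]
force: [0.2, 0.2, -0.9]
finger_gap: 0.0854
gripper_force: 0.0
```

```bash
python3 -c "
from workcell import manip
print(manip.read_state()['position']);print(manip.hand_in())"
```

```text
[ 0.52642281 -0.11941546  0.23252136]
the job is handed in; nothing more can be done
None
```

The bar is shut against its stop over the pot and the knob is pushed in and screwed, by torque and camera checks, to its end stop; the gripper let go and I handed the job in at about 18.8 s (no verdict was returned).

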